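Hang the puppet torso on the drying rail and slide it to the pointer

TASK

Hook the puppet torso that stands on the bench onto the drying rail by its wooden hanger, in a free stretch about 10 cm to either side of the steel pointer, and let go of it there. Then slide it along the rail, without lifting it off, until the pointer tip aims at the middle of its hanger, and leave it hanging still. Do not let the torso fall or tip over, and leave the head and the leg that already hang on the rail where they are.

Things in the scene. Friction and masses are not known exactly. Their poses are not given: they have to be found in the camera images.
- torso: Pale wooden puppet torso, 0.32 kg, 50 mm deep (x), 66 mm wide (y; 94 mm over the shoulder balls), 90 mm high, with a rigid C-shaped wooden hanger on top; 223 mm high in all. It stands upright on the bench. Origin: centre of its underside, z up; the hanger's mouth opens to its own +x. Hung on the rail it slides when pushed and stays where left (friction only).
- torso_seat (a point): In the torso's frame at (0, 0, 157.5 mm), axes parallel: where the rail's axis lies once the hanger is seated. The seat is an inverted V (apex 8.5 mm higher) under the crosspiece, which is 52 mm long in x and tops out at z = 180 mm. The whole hanger is 22 mm thick in y, centred. Pushed along at crosspiece height it stays upright; a push high on the tab makes it lean.
- torso_mouth (a point): In the torso's frame at (20, 0, 114 mm): middle of the hanger's 48 mm high mouth, between the torso's top (z = 90 mm) and the lower end of the hooking leg (z = 138 mm; leg at x = 14 to 26 mm). Spine at x = -26 to -14 mm, so the throat is 28 mm wide. The rail enters here from the +x side, then goes up into the throat to the seat as the torso is lowered.
- torso_grip (a point): In the torso's frame at (0, 0, 205 mm): inside the upright grip tab on top of the hanger, 26 mm in x, 22 mm thick in y, from z = 180 to 223 mm. Pinch it from above, fingers closing along y.
- rail_mid (a point): Middle of the axis of the fixed level drying rail, a polished slippery steel bar 14 mm thick, 205 mm above the bench. Its y runs along the rail, its x points away from the robot, z up. The bar spans y = -337 to 337 mm between two dark wooden posts 235 mm high. Place and yaw vary. The hanger goes on from the near (-x) side, its mouth towards the rail's +x.
- pointer_tip (a point): Tip of the fixed pointer, a level steel cone on a 12 mm post (220 mm high, 53 mm beyond the tip) on a round foot at the far side of the rail. The tip lies 44 mm beyond the rail's axis, 6 mm lower, and aims at it squarely; axes parallel to the rail's. It stands up to 90 mm either side of the rail's middle.
- head: Puppet head, a wooden ball of 68 mm diameter, already hanging near one end of the rail on a hanger of the torso's shape and size; the rail's axis runs 157.5 mm above its origin. It hangs 250 to 275 mm from the rail's middle; which end varies.
- leg: Slim jointed puppet leg with a foot, already hanging near the rail's other end on a hanger of the same shape and size; the rail's axis runs 157.5 mm above its origin. It hangs 250 to 275 mm from the rail's middle.
Things that resemble listed ones, but are neither listed nor needed, are in the scene too. What is shaped like the part that bears pointer_tip but green is not meant. Leave any green look-alike of the torso alone.

How it is judged:
By the outcome, as a careful person would: the job done as asked, in the order asked, and still so for the second after the job is handed in, with the robot touching nothing.
It also fails if it takes over 64 s, if anything falls off the work surface, if the arm or the gripper's body presses on something with over 40 N, if the wrist force passes 120 N, or if a joint passes its speed limit or range.

ROBOT

A 6-joint arm with a two-finger parallel gripper is mounted at the origin on the work surface. World frame = base frame: x ahead of the robot, y to its left, z up, the work surface at z = 0. Lengths are in mm, angles in rad, forces in N, time in s.
With the tool pointing down it reaches from about 275 to 750 mm from the base axis. Payload 10.2 kg.
Tool frame: the origin (TCP) lies midway between the tips of the shut fingers; the grasp point (between the pads) lies 19 mm behind it; z points along the fingers, y is the line along which they close (so a half turn about z gives the same grasp; the last joint's range is limited). The gripper opens to 85 mm and grips with 20 to 120 N. Pads are 22 mm wide; open, the fingers measure 114 mm over their backs; the gripper's body (76 mm by 85 mm) begins 54 mm behind the grasp point. The pads swing forward as they close: fully open they stand 13 mm farther back than shut.
Start: joints at [1.042, 0.313, 1.498, -0, 1.331, -0.223], TCP at [158.067, 500.645, 231.294] pointing down, gripper open.
Joint ranges: [-2.94, 2.94], [-0.97, 2.17], [0.19, 2.56], [-1.23, 4.37], [0.02, 3.11], [-2.88, 2.88]. Speed limits (rad/s): [2.39, 2.39, 3.01, 3.14, 3.14, 3.14].

INTERFACE

Orientations are given as a unit quaternion [w, x, y, z].
In Python, from rig import ctrl, capture, camera_info gives the robot as it stands.
- The arm moves only by the tool apply_moves, never from a script. Its argument "targets" is a list of rows, each a list of 3 entries, a list of its own where there are three numbers: the finger opening in mm, from 0 to 85.4, then the shift along the world's x, y, z in mm, then the turn, a rotation vector about the world's x, y, z in degrees. In form: [[grip, [dx, dy, dz], [rx, ry, rz]], ...]. A call has 1 to 20 rows; each row is the pose to reach, as a shift and turn from the pose commanded when the call began; what a row does not reach only later rows make up. A row lasts 1/10 s, in which the tool goes at most 50 mm and 8.59 degrees, less where a joint would pass 70% of its speed; a pose out of reach is approached as far as the arm can. A call with a gripper value outside its range is refused whole. The fingers move at their own pace and stop on an object; "squeeze" is the grip in N (left out, the last holds). Time passes only in rows, so rows that repeat a pose let the fingers close. It gives the time, the measured TCP pose, the force, the opening and the grip force at its end, in the units of the state.
- ctrl.sense(): the state, without advancing time (a new reading comes with each control period).
- capture(name): name is "scene" or "top" or "wrist"; returns (picture, depth): 400x640x3 uint8, blue, green, red; 400x640 float32, mm along the optical axis (not along the pixel's ray), 0 where there is no reading.
- camera_info(name): a dict with "vfov" (degrees; the focal length in pixels is half the picture's height over the tangent of half this angle, whatever the lens; pixels are square), "cx", "cy" (the principal point, pixels), "extrinsics" (4x4, takes a point from camera to world coordinates). Camera axes: x right, y down, z forward; pixel columns grow to the right and rows downward; lengths in mm; the calibration is good to about 2 mm. A picture is of the moment at which its call begins: read the wrist's pose just before it. camera_info takes no time and is no camera call; for the wrist camera it gives the pose at the moment of the call.
- ctrl.finish_job(): hands the job in; it is judged then, once.
The state is a dict: "time_s": time; "joints": joint angles; "dq": joint speeds; "tau": joint torques, N m; "eef_pos": TCP position; "ee_rot": TCP orientation; "force": force on the tool from outside, world axes, zero at the start; "wrist_torque": the same for the moment, N m; "grip_width": opening from 0.0 (shut) to 1.0 (fully open); "grip_force": force on a finger pad.
Only numpy, scipy, OpenCV 4.12 (cv2) and the standard library are available. Lean on these libraries where they do the work, as an engineer would, in place of code of your own. Each camera call takes 0.05 s, during which the arm holds its last target. There are 200 camera calls.

## Working session

There is one attempt and no reset: what is moved stays moved. The work goes in short steps, Python scripts to look and compute and a tool call to move; the robot and the scene stay as the last step left them, time stands still between calls to the robot, and variables do not carry over. Pictures are saved under pics/ and viewed, at most 10 in all, crops included, and the job is handed in when it is done.

Besides the shell and the picture viewer there is one more tool, called after "Call:" as a command line: name --argument value ..., lists and objects as JSON in quotes. apply_moves: Moves the arm, as the interface text tells. Its arguments: {"type":"object","properties":{"targets":{"type":"array","items":{"type":"array"}},"squeeze":{"type":"number"}},"required":["targets"]}

```bash
mkdir -p pics
cat > h.py <<'E'
import numpy as np, cv2
from rig import ctrl, capture, camera_info
def K(i): 
    f=200/np.tan(np.radians(i["vfov"])/2); return f,i["cx"],i["cy"],np.array(i["extrinsics"])
def snap(n,tag):
    i=camera_info(n); p,d=capture(n); cv2.imwrite(f"pics/{tag}.png",p); np.savez(f"{tag}.npz",d=d,p=p,f=K(i)[0],cx=i["cx"],cy=i["cy"],E=K(i)[3]); return p,d,i
def load(tag): return np.load(f"{tag}.npz")
def cloud(z):
    d=z["d"]; v,u=np.mgrid[:400,:640]; f=float(z["f"])
    P=np.stack([(u-z["cx"])/f*d,(v-z["cy"])/f*d,d],-1); E=z["E"]
    W=P@E[:3,:3].T+E[:3,3]; W[d<=0]=np.nan; return W
E
python3 - <<'E'
from h import *
for n in("scene","top","wrist"):
    p,d,i=snap(n,n+"0"); print(n,{k:np.round(v,2).tolist() for k,v in i.items()}, (d>0).mean())
a=cv2.imread("pics/scene0.png");b=cv2.imread("pics/top0.png")
cv2.imwrite("pics/both.png",cv2.resize(np.vstack([a,b]),(480,600)))
s=ctrl.sense();print(s["eef_pos"],s["ee_rot"],s["force"],s["time_s"])
E
```

```text
scene {'vfov': 49.86, 'cx': 321.45, 'cy': 198.04, 'extrinsics': [[0.22, 0.68, -0.7, 1232.46], [0.98, -0.15, 0.16, -131.02], [0.01, -0.72, -0.7, 843.8], [0.0, 0.0, 0.0, 1.0]]} 0.99626171875
top {'vfov': 56.15, 'cx': 321.57, 'cy': 198.33, 'extrinsics': [[-0.09, -0.97, 0.22, 405.57], [-1.0, 0.09, -0.02, 20.34], [-0.0, -0.22, -0.98, 821.45], [0.0, 0.0, 0.0, 1.0]]} 0.99575390625
wrist {'vfov': 61.43, 'cx': 315.31, 'cy': 197.81, 'extrinsics': [[0.3, 0.92, 0.26, 92.58], [0.95, -0.29, -0.08, 520.59], [-0.0, 0.27, -0.96, 373.26], [0.0, 0.0, 0.0, 1.0]]} 0.99588671875
[157.96379345 500.50019728 230.89220619] [-1.69399679e-04  1.52284905e-01  9.88336532e-01 -4.21581762e-04] [-0.35452314  0.06356365  0.98876289] 0.15
```

View pics/scene0.png

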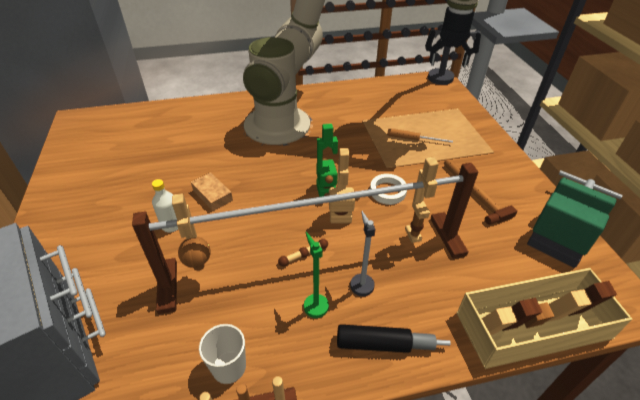

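View pics/top0.png

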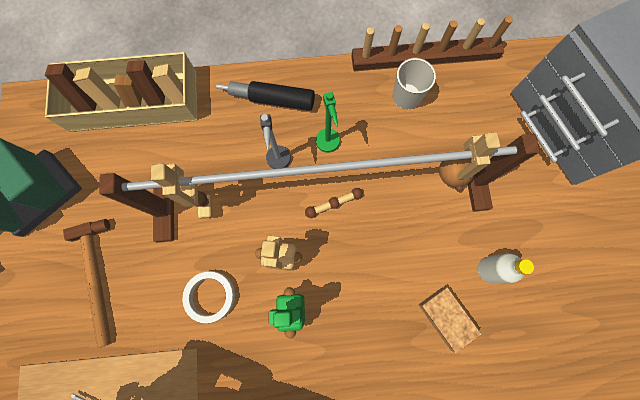

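The scene view shows the rail from (150,225) to (465,180), with the steel pointer at (367,225) and the green one at (315,245). In the top view:

- **Torso candidates:** pale at (278,252) and green at (288,313). The pale one fits "pale wooden"; the green one is the look-alike.
- **Pointer candidates:** grey at (267,120) and green at (330,98). The grey one is steel, so it is the one meant.
- **Hanging parts:** the leg is at (170,180) and the head at (483,150).

Next I'll measure these and confirm in one crop.

Run:
```python
from h import *
np.set_printoptions(precision=1,suppress=True)
W={n:cloud(load(n+"0")) for n in("scene","top")}
P={n:load(n+"0")["p"].astype(int) for n in W}
def grey(p): return (p.max(-1)-p.min(-1)<28)
res={}
for n in W:
    w=W[n];p=P[n]; z=w[...,2]
    m=grey(p)&(z>197)&(z<222)&(w[...,0]>350)&(w[...,0]<750)&(abs(w[...,1])<450)
    q=w[m]; l=cv2.fitLine(q[:,:2].astype(np.float32),cv2.DIST_HUBER,0,.01,.01).ravel()
    for _ in range(3):
        nrm=np.array([-l[1],l[0]]); r=(q[:,:2]-l[2:])@nrm; q=q[abs(r)<9]; l=cv2.fitLine(q[:,:2].astype(np.float32),cv2.DIST_HUBER,0,.01,.01).ravel()
    t=(q[:,:2]-l[2:])@l[:2]
    print(n,"rail",l,len(q),"ends",l[2:]+l[:2]*t.min(),l[2:]+l[:2]*t.max(),"z",np.percentile(q[:,2],[5,50,95]))
# torso region
b=W["top"][252,278]; print("torso px",b, "green",W["top"][313,288])
for n in W:
    w=W[n];p=P[n]
    m=(np.hypot(w[...,0]-b[0],w[...,1]-b[1])<75)&(w[...,2]>8)&(p[...,2]>p[...,1]+5)
    m&=~((p[...,1]>p[...,2]))
    q=w[m]; 
    for lo,hi in((215,232),(172,186),(80,96),(20,75)):
        k=q[(q[:,2]>lo)&(q[:,2]<hi)]
        if len(k)>15:
            r=cv2.minAreaRect(k[:,:2].astype(np.float32)); print(n,lo,len(k),"zmed %.1f"%np.median(k[:,2]),"rect",np.array(r[0]),np.array(r[1]),r[2], "min",k.min(0),"max",k.max(0))
# pointer: top
for n,(u0,u1,v0,v1) in {"top":(240,300,100,172),"scene":(350,385,200,300)}.items():
    w=W[n][v0:v1,u0:u1];p=P[n][v0:v1,u0:u1]
    m=grey(p)&(w[...,2]>188)&(w[...,2]<235); q=w[m]
    vu=np.argwhere(m)+[v0,u0]
    o=np.argsort(q[:,0]); print(n,"ptr"); print(np.c_[vu[o],q[o]][::max(1,len(o)//30)])
a=cv2.resize(cv2.imread("pics/top0.png")[90:340,215:365],None,fx=2.4,fy=2.4,interpolation=2)
c=cv2.resize(cv2.imread("pics/scene0.png")[110:310,285:445],(480,600),interpolation=2)
c=cv2.resize(c,(400,600)); cv2.imwrite("pics/crop.png",np.hstack([a[:600],c]))
```

```text
scene rail [  0.   -1.  601.3 -17.4] 1635 ends [599.7 344.3] [ 602.6 -333. ] z [203.3 208.7 211.6]
top rail [  0.   -1.  594.5  12.5] 2764 ends [592.4 343.7] [ 596.8 -334.5] z [206.1 210.3 212.7]
torso px [463.3  90.9 174.8] green [365.   76.5 222.5]
scene 215 79 zmed 220.8 rect [468.5 100.9] [21.1 26.2] 74.78514862060547 min [453.1  90.  215.7] max [483.2 113.1 222.8]
scene 172 75 zmed 178.0 rect [470.9 101.3] [22.2 49.8] 78.41781616210938 min [444.3  85.7 172.4] max [495.4 109.9 184.8]
scene 80 231 zmed 87.2 rect [442.9 101.1] [ 72.9 101.2] 78.45171356201172 min [389.2  60.   80. ] max [496.1 135.1  95.7]
scene 20 374 zmed 50.7 rect [458.7  86.9] [108.3  61.9] 35.997802734375 min [398.5  66.5  20.4] max [498.4 142.6  74.8]
top 215 228 zmed 222.3 rect [466.3 101.5] [22.1 26. ] 78.94314575195312 min [452.2  89.6 216. ] max [480.3 112.8 225.1]
top 172 199 zmed 179.5 rect [466.3 101.5] [22.2 52. ] 78.49974822998047 min [440.   87.  172.8] max [492.1 117.1 184.9]
top 80 559 zmed 87.9 rect [449.7  89.9] [111.   72.3] 34.34104919433594 min [389.6  58.6  80. ] max [488.3 146.2  95.9]
top 2
[... 1575 characters left out ...]
217.3]
 [227.  366.  694.7  87.4 208.4]
 [226.  373.  696.1 101.4 209.5]
 [224.  368.  696.6  90.1 218.6]
 [225.  368.  697.1  90.1 216.2]
 [227.  372.  697.7  98.9 208.9]
 [228.  370.  698.2  94.7 207.4]
 [225.  372.  699.   97.7 216.5]
 [225.  371.  699.8  95.3 217.9]
 [228.  372.  700.9  97.8 209.7]
 [230.  367.  701.5  87.5 206.9]
 [229.  371.  702.1  95.5 208.5]
 [229.  372.  702.9  97.2 209. ]
 [230.  369.  703.5  90.9 208.2]
 [230.  370.  703.6  93.  207.9]
 [232.  369.  704.   91.3 202.7]
 [230.  372.  704.1  97.  207.4]
 [234.  373.  704.3 100.2 194.9]
 [231.  372.  704.6  97.1 204.9]
 [231.  369.  705.   90.6 207. ]
 [235.  372.  705.5  97.8 193.8]
 [236.  367.  706.   87.3 193.9]]
```

View pics/crop.png

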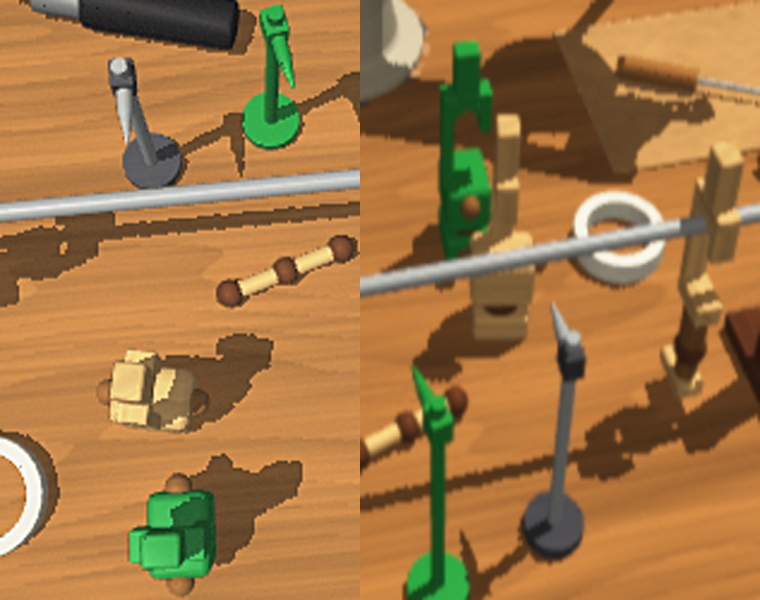

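The crop confirms the pale torso (tab at crop (130,380), mouth direction still open) and the grey pointer with its cone aiming at the rail. Next I'll get the mouth direction, pointer axis and neighbour positions.

Run:
```python
from h import *
np.set_printoptions(precision=1,suppress=True)
W={n:cloud(load(n+"0")) for n in("scene","top","wrist")}
P={n:load(n+"0")["p"].astype(int) for n in W}
a=np.radians(-11.5);ex=np.array([np.cos(a),np.sin(a)]);ey=np.array([-ex[1],ex[0]]);c=np.array([467.3,101.4])
for n in W:
    w=W[n]; d=w[...,:2]-c; lx=d@ex; ly=d@ey
    for lo,hi in((97,112),(112,130),(142,160),(165,177)):
        m=(abs(lx)<34)&(abs(ly)<13)&(w[...,2]>lo)&(w[...,2]<hi)
        if m.sum()>3: print(n,lo,m.sum(),"lx pct",np.percentile(lx[m],[2,25,50,75,98]),"ly",np.percentile(ly[m],[2,50,98]))
for n in("top","scene"):
    w=W[n];p=P[n]; g=(p.max(-1)-p.min(-1)<28); q=w[g&(w[...,2]>100)&(w[...,2]<222)&(w[...,0]>640)&(w[...,0]<720)&(abs(w[...,1]-94)<25)]
    for lo,hi in((640,655),(655,665),(665,675),(685,712)):
        k=q[(q[:,0]>lo)&(q[:,0]<hi)]; 
        if len(k): print(n,"ptr x",lo,len(k),"y min/med/max",k[:,1].min(),np.median(k[:,1]),k[:,1].max())
    gr=(p[...,1]>p[...,2]+40)&(w[...,2]>100)&(w[...,0]>560); print(n,"greenptr",w[gr].min(0),w[gr].max(0))
    for nm,s in(("leg",1),("head",-1)):
        m=(w[...,2]>228)&(w[...,2]<290)&(abs(w[...,0]-597)<40)&(s*w[...,1]>200)&(s*w[...,1]<320)&~(p.max(-1)<90); print(n,nm,np.percentile(w[m],[3,50,97],axis=0)[:,1:].ravel(),m.sum())
```

```text
scene 97 14 lx pct [-24.5 -14.9 -13.5 -12.6 -11.7] ly [-10.1  -4.3   9.2]
scene 112 6 lx pct [-15.5 -14.9 -13.9 -12.9 -12.1] ly [-9.1 -8.9 -8.7]
scene 142 56 lx pct [-15.4  24.4  25.3  26.2  27.4] ly [-10.1  -1.   10.2]
scene 165 53 lx pct [-22.2  22.6  24.8  26.5  28.1] ly [-10.4  -0.7  11.3]
top 97 7 lx pct [-27.1 -26.8 -24.8 -19.7 -17.3] ly [-11.  -10.7  -2.1]
top 112 9 lx pct [-27.1 -26.9 -23.1 -19.5 -16.2] ly [-11.  -10.7   4. ]
top 142 21 lx pct [-27.  -26.5 -17.8  15.   22.2] ly [-11.2 -10.8   4.4]
top 165 32 lx pct [-27.  -17.3  -4.    9.1  24.9] ly [-11.2 -10.9   6.7]
top ptr x 640 17 y min/med/max 92.70270189832146 94.64635722121392 96.63331693339778
top ptr x 655 31 y min/med/max 90.13348066847915 94.12017695177254 99.36171737461547
top ptr x 665 33 y min/med/max 88.5482920513358 93.26592585434975 98.88409792596894
top ptr x 685 164 y min/med/max 85.7893668475208 92.57780631538368 103.30651327208902
top greenptr [611.6 -31.4 100.2] [734.8 626.2 221.7]
top leg [245.9 228.5 252.6 265.8 266.4 271.6] 465
top head [-273.3  228.8 -257.9  263.4 -253.2  271.4] 481
scene ptr x 640 6 y min/med/max 91.9082727217831 93.38053426499197 95.9877478612604
scene ptr x 655 8 y min/med/max 91.58473680284973 93.45530928955017 96.965890340025
scene ptr x 665 18 y min/med/max 89.75275671536428 92.99806025609512 98.32416082761992
scene ptr x 685 251 y min/med/max 84.99296063502428 92.22746958296193 102.12605479000939
scene greenptr [573.  -30.9 100.1] [743.  729.2 220. ]
scene leg [245.9 229.8 252.8 255.6 266.8 269.8] 276
scene head [-274.2  230.1 -262.8  258.3 -253.4  270. ] 315
```

The spine shows at local x ≈ −13 to −27 in both views, so the mouth faces the torso's yaw of −11.5°, towards the rail. The torso is at (467, 101), the rail axis at x ≈ 596.5, z 205, yaw 0.3°, and the pointer at y ≈ 94. I'll hang it near y ≈ 0 and start moving above the tab.

Call:
apply_moves --targets '[[85,[20,-25,40],[0,0,0]],[85,[50,-60,70],[0,0,2]],[85,[309,-399,85],[0,0,6]],[85,[309,-399,85],[0,0,6]],[85,[309,-399,85],[0,0,6]],[85,[309,-399,85],[0,0,6]],[85,[309,-399,85],[0,0,6]],[85,[309,-399,85],[0,0,6]],[85,[309,-399,85],[0,0,6]],[85,[309,-399,85],[0,0,6]],[85,[309,-399,85],[0,0,6]],[85,[309,-399,85],[0,0,6]],[85,[309,-399,85],[0,0,6]],[85,[309,-399,85],[0,0,6]],[85,[309,-399,85],[0,0,6]],[85,[309,-399,85],[0,0,6]],[85,[309,-399,85],[0,0,6]]]' --squeeze 40

```text
time_s: 1.85
eef_pos: [466.8, 102.1, 316.4]
ee_rot: [0.0, 0.1, 0.995, 0.0]
force: [-0.5, -0.3, 0.5]
grip_width: 0.997
grip_force: 0.0
```

```bash
cat > m.py <<'E'
from h import *
np.set_printoptions(precision=1,suppress=True)
def rects(w,p,c,levels,R=32):
    for lo,hi in levels:
        m=(np.hypot(w[...,0]-c[0],w[...,1]-c[1])<R)&(w[...,2]>lo)&(w[...,2]<hi)&(p[...,2]>p[...,0]+30)&(p[...,2]>p[...,1])
        k=w[m]
        if len(k)>15: r=cv2.minAreaRect(k[:,:2].astype(np.float32)); print(lo,len(k),"z %.1f"%np.median(k[:,2]),np.array(r[0]),np.array(r[1]),"%.1f"%r[2])
E
python3 - <<'E'
from m import *
s=ctrl.sense();print(s["time_s"],s["eef_pos"],s["ee_rot"],s["grip_width"])
p,d,i=snap("wrist","w1"); w=cloud(load("w1")); rects(w,p.astype(int),(467,101),[(217,230),(174,185)])
E
```

```text
1.85 [466.8 102.1 316.4] [0.  0.1 1.  0. ] 0.9972489433296743
217 994 z 222.4 [465.5 101.9] [21.5 25.5] 78.9
174 467 z 179.5 [448.3 105.8] [21.9 16. ] 78.0
```

Call:
apply_moves --targets '[[85,[-1,0,-40],[0,0,0]],[85,[-1,0,-80],[0,0,0]],[85,[-1,0,-110],[0,0,0]],[85,[-1,0,-128],[0,0,0]],[85,[-1,0,-129],[0,0,0]],[85,[-1,0,-129],[0,0,0]],[15,[-1,0,-129],[0,0,0]],[15,[-1,0,-129],[0,0,0]],[15,[-1,0,-129],[0,0,0]],[15,[-1,0,-129],[0,0,0]],[15,[-1,0,-129],[0,0,0]],[15,[-1,0,-129],[0,0,0]],[15,[-1,0,-129],[0,0,0]],[15,[-1,0,-129],[0,0,0]],[15,[-1,0,-129],[0,0,0]]]' --squeeze 50

```text
time_s: 3.4
eef_pos: [466.3, 101.7, 187.7]
ee_rot: [0.0, 0.1, 0.995, 0.0]
force: [0.9, 1.0, 5.1]
grip_width: 0.249
grip_force: 49.9
```

Call:
apply_moves --targets '[[15,[0,0,8],[0,0,0]],[15,[0,0,25],[0,0,0]],[15,[0,0,50],[0,0,0]],[15,[0,0,75],[0,0,0]],[15,[0,0,91],[0,0,0]],[15,[0,-10,91],[0,0,2]],[15,[3,-25,91],[0,0,4]],[15,[6,-45,91],[0,0,6]],[15,[9,-65,91],[0,0,8]],[15,[12,-85,91],[0,0,10]],[15,[15,-97,91],[0,0,11.3]],[15,[15,-102,91],[0,0,11.8]],[15,[15,-102,91],[0,0,11.8]],[15,[15,-102,91],[0,0,11.8]],[15,[15,-102,91],[0,0,11.8]]]'

```text
time_s: 4.9
eef_pos: [480.9, 0.3, 278.3]
ee_rot: [-0.0, -0.003, 1.0, 0.0]
force: [-0.5, -0.7, -2.3]
grip_width: 0.252
grip_force: 49.3
```

Run:
```python
from m import *
s=ctrl.sense();print(s["time_s"],s["eef_pos"],s["ee_rot"],s["grip_width"],s["force"])
a,_,_=snap("scene","s2"); b,_,_=snap("top","t2")
w=cloud(load("t2"));rects(w,b.astype(int),(480,0),[(174+91-3,185+91+3),(80+91,94+91)],60)
w=cloud(load("s2"));rects(w,a.astype(int),(480,0),[(174+91-3,185+91+3),(80+91,94+91)],60)
cv2.imwrite("pics/c2.png",np.hstack([cv2.resize(a[60:330,200:480],None,fx=1.4,fy=1.4),cv2.resize(b[60:330,200:480],None,fx=1.4,fy=1.4)]))
```

```text
4.9 [480.9   0.3 278.3] [-0. -0.  1.  0.] 0.2524156697066166 [-0.5 -0.7 -2.3]
262 27 z 269.6 [455.8  -0.5] [20.8  3. ] 82.3
171 283 z 178.2 [465.3   8.6] [79.7 27.6] 72.7
262 108 z 269.0 [496.   -3.3] [27.7 27.2] 0.1
171 447 z 177.8 [482.6  -1. ] [87.4 51.4] 87.8
```

View pics/c2.png

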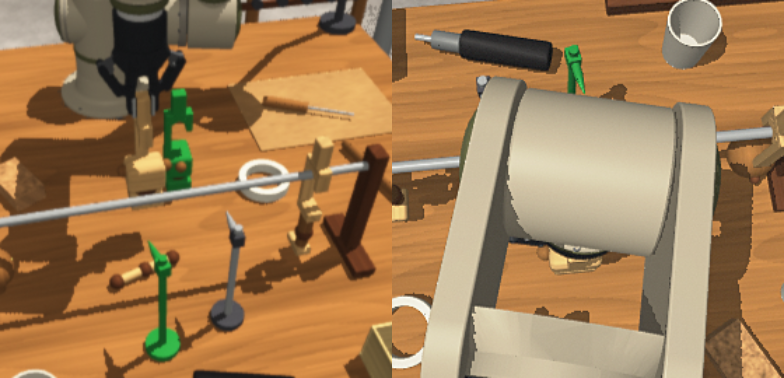

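The gripper holds the torso upright at left-crop (140,140), clear of everything. Its underside is ~90.5 mm up, so the rail lines up with the mouth. Now I'll insert it 115 mm towards +x.

Call:
apply_moves --targets '[[15,[15,0,0],[0,0,0]],[15,[35,0,0],[0,0,0]],[15,[55,0,0],[0,0,0]],[15,[70,0,0],[0,0,0]],[15,[80,0,0],[0,0,0]],[15,[88,0,0],[0,0,0]],[15,[95,0,0],[0,0,0]],[15,[101,0,0],[0,0,0]],[15,[106,0,0],[0,0,0]],[15,[110,0,0],[0,0,0]],[15,[113,0,0],[0,0,0]],[15,[115,0,0],[0,0,0]],[15,[115,0,0],[0,0,0]],[15,[115,0,0],[0,0,0]]]'

```text
time_s: 6.4
eef_pos: [596.0, -0.3, 278.3]
ee_rot: [-0.0, -0.002, 1.0, -0.0]
force: [0.4, 0.6, -3.7]
grip_width: 0.248
grip_force: 49.3
```

Run:
```python
from m import *
s=ctrl.sense();print(s["eef_pos"],s["ee_rot"],s["force"])
a,_,_=snap("scene","s3"); b,_,_=snap("wrist","w3")
cv2.imwrite("pics/c3.png",np.hstack([cv2.resize(a[100:300,220:420],(500,500),interpolation=2)]))
```

```text
[596.   -0.3 278.3] [-0. -0.  1. -0.] [ 0.4  0.6 -3.7]
```

View pics/c3.png

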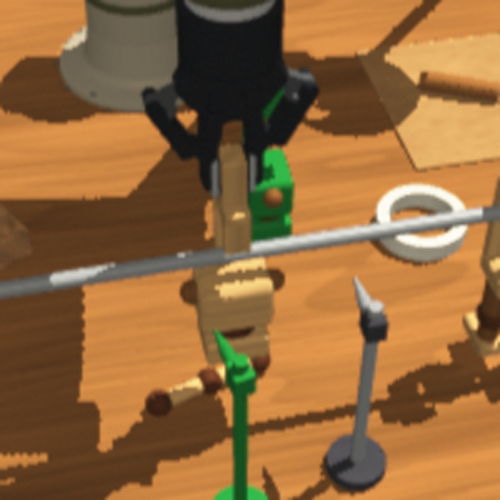

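The rail passes in front of the torso at crop (235,255), just under the hooking leg, and there are no contact forces. Lowering.

Call:
apply_moves --targets '[[15,[0,0,-8],[0,0,0]],[15,[0,0,-16],[0,0,0]],[15,[0,0,-24],[0,0,0]],[15,[0,0,-31],[0,0,0]],[15,[0,0,-36],[0,0,0]],[15,[0,0,-39],[0,0,0]],[15,[0,0,-41],[0,0,0]],[15,[0,0,-42],[0,0,0]],[15,[0,0,-42],[0,0,0]]]'

```text
time_s: 7.4
eef_pos: [596.1, -0.4, 236.4]
ee_rot: [0.0, -0.002, 1.0, -0.0]
force: [0.8, -0.5, -1.8]
grip_width: 0.254
grip_force: 49.4
```

Call:
apply_moves --targets '[[15,[0,0,-0.5],[0,0,0]],[15,[0,0,-1],[0,0,0]],[15,[0,0,-1.5],[0,0,0]],[15,[0,0,-1.5],[0,0,0]]]'

```text
time_s: 7.8
eef_pos: [596.3, -0.4, 235.2]
ee_rot: [0.001, -0.002, 1.0, -0.0]
force: [1.2, 0.5, -0.6]
grip_width: 0.252
grip_force: 49.6
```

Call:
apply_moves --targets '[[15,[0,0,-0.5],[0,0,0]],[15,[0,0,-1],[0,0,0]],[15,[0,0,-1],[0,0,0]]]'

```text
time_s: 8.1
eef_pos: [596.4, -0.4, 235.1]
ee_rot: [0.001, -0.002, 1.0, -0.0]
force: [0.4, 0.2, 6.3]
grip_width: 0.248
grip_force: 50.7
```

Seated, pressing with a few N. I'll ease up and let go.

Call:
apply_moves --targets '[[15,[0,0,0.5],[0,0,0]],[15,[0,0,0.5],[0,0,0]],[26,[0,0,0.5],[0,0,0]],[30,[0,0,0.5],[0,0,0]],[36,[0,0,0.5],[0,0,0]],[45,[0,0,0.5],[0,0,0]],[60,[0,0,0.5],[0,0,0]],[60,[0,0,0.5],[0,0,0]],[60,[0,0,15],[0,0,0]],[60,[0,0,35],[0,0,0]],[60,[0,0,60],[0,0,0]],[60,[0,0,90],[0,0,0]],[60,[-40,0,110],[0,0,0]],[60,[-70,0,110],[0,0,0]],[60,[-70,0,110],[0,0,0]],[60,[-70,0,110],[0,0,0]]]'

```text
time_s: 9.7
eef_pos: [526.1, -0.4, 344.1]
ee_rot: [0.0, -0.002, 1.0, -0.0]
force: [0.8, -0.3, 0.1]
grip_width: 0.702
grip_force: 0.0
```

Run:
```python
from m import *
s=ctrl.sense();print(s["time_s"],s["eef_pos"],s["ee_rot"],s["force"])
a,_,_=snap("scene","s4"); b,_,_=snap("wrist","w4"); snap("top","t4")
for n in("s4","w4","t4"):
    z=load(n);print(n);rects(cloud(z),z["p"].astype(int),(596,0),[(264,275),(221,232),(130,142)],60)
cv2.imwrite("pics/c4.png",np.hstack([cv2.resize(a[100:300,220:420],(400,400),interpolation=2),cv2.resize(b,None,fx=.62,fy=1)[:400]]))
```

```text
9.7 [526.1  -0.4 344.1] [ 0. -0.  1. -0.] [ 0.8 -0.3  0.1]
s4
264 106 z 268.5 [598.7  -1.1] [20.9 27.4] 89.5
221 103 z 226.0 [599.9  -1.5] [51.7 21.1] 2.6
130 490 z 135.1 [599.3  -0. ] [86.  49.4] 85.2
w4
264 985 z 269.8 [595.6  -0.5] [21.4 26.4] 89.9
221 514 z 226.9 [577.5  -0.5] [16.3 21.2] 0.4
130 1628 z 136.1 [594.6  -0.4] [86.7 49.5] 89.9
t4
130 67 z 134.6 [575.1   4.8] [53.1  9.7] 84.2
```

View pics/c4.png

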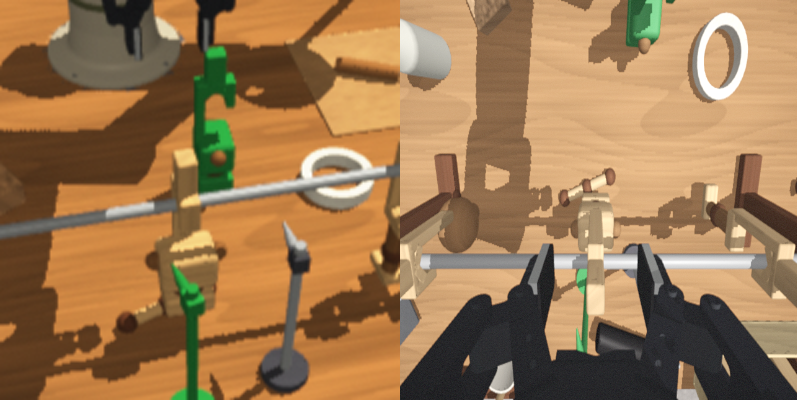

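The torso hangs upright and free at y ≈ −0.5, with its tab at left-crop (185,165) and the hanger level, about 94 mm from the pointer. Next I'll straddle the hanger at crosspiece height.

Call:
apply_moves --targets '[[60,[40,0,0],[0,0,0]],[60,[70,0,0],[0,0,0]],[60,[70,0,0],[0,0,0]],[60,[70,0,-40],[0,0,0]],[60,[70,0,-80],[0,0,0]],[60,[70,0,-110],[0,0,0]],[60,[70,0,-124],[0,0,0]],[60,[70,0,-128],[0,0,0]],[60,[70,0,-128],[0,0,0]],[45,[70,0,-128],[0,0,0]],[36,[70,0,-128],[0,0,0]],[30,[70,0,-128],[0,0,0]],[28,[70,0,-128],[0,0,0]],[28,[70,0,-128],[0,0,0]],[28,[70,0,-128],[0,0,0]]]' --squeeze 20

```text
time_s: 11.35
eef_pos: [596.1, -0.3, 215.9]
ee_rot: [0.0, -0.002, 1.0, -0.0]
force: [0.2, -0.2, 0.5]
grip_width: 0.329
grip_force: 0.0
```

Call:
apply_moves --targets '[[28,[0,1,0],[0,0,0]],[28,[0,2,0],[0,0,0]],[28,[0,4,0],[0,0,0]],[28,[0,7,0],[0,0,0]],[28,[0,11,0],[0,0,0]],[28,[0,16,0],[0,0,0]],[28,[0,21,0],[0,0,0]],[28,[0,26,0],[0,0,0]],[28,[0,31,0],[0,0,0]],[28,[0,36,0],[0,0,0]],[28,[0,40,0],[0,0,0]],[28,[0,43,0],[0,0,0]],[28,[0,45,0],[0,0,0]],[28,[0,46,0],[0,0,0]],[28,[0,46,0],[0,0,0]]]'

```text
time_s: 12.85
eef_pos: [596.1, 45.8, 215.8]
ee_rot: [0.0, -0.002, 1.0, 0.0]
force: [-0.3, 0.5, 0.3]
grip_width: 0.322
grip_force: 0.2
```

Run:
```python
from m import *
s=ctrl.sense();print(s["time_s"],s["eef_pos"],s["force"])
a,_,_=snap("scene","s5"); b,_,_=snap("wrist","w5")
for n in("s5","w5"):
    z=load(n);print(n);rects(cloud(z),z["p"].astype(int),(596,43),[(264,275),(221,232),(130,142)],60)
cv2.imwrite("pics/c5.png",np.hstack([cv2.resize(a[100:300,220:420],(400,400),interpolation=2),cv2.resize(b,None,fx=.62,fy=1)[:400]]))
```

```text
12.85 [596.1  45.8 215.8] [-0.3  0.5  0.3]
s5
264 99 z 268.2 [599.3  45.9] [ 27.5 100.1] 3.1
221 86 z 225.7 [613.9  53. ] [20.  44.9] 10.5
130 471 z 135.1 [599.1  41.5] [80.8 47.6] 89.4
w5
264 4526 z 269.9 [595.3  45.4] [ 26.2 100.6] 1.1
221 2035 z 227.2 [588.8  43.8] [40.4 24.5] 10.9
130 3593 z 136.1 [593.1  42.2] [46.9 87.7] 0.8
```

View pics/c5.png

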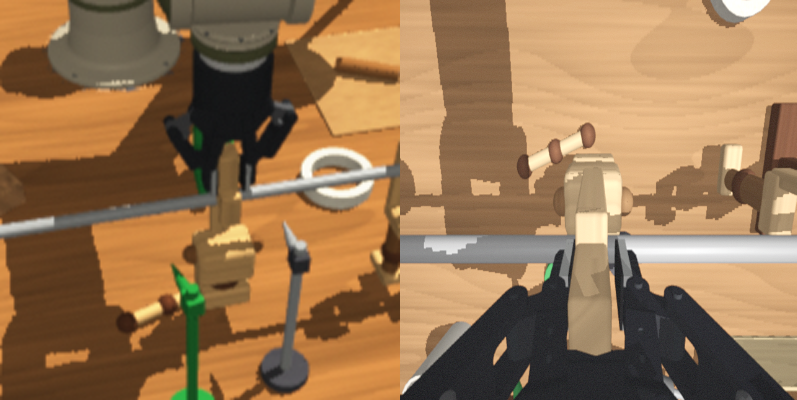

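The hanger slides between the fingers and stays upright (crop (230,200)). Its centre is at y ≈ 42.5, trailing the TCP by 3 mm as expected. Continuing.

Call:
apply_moves --targets '[[28,[0,1,0],[0,0,0]],[28,[0,3,0],[0,0,0]],[28,[0,6,0],[0,0,0]],[28,[0,10,0],[0,0,0]],[28,[0,15,0],[0,0,0]],[28,[0,20,0],[0,0,0]],[28,[0,25,0],[0,0,0]],[28,[0,30,0],[0,0,0]],[28,[0,35,0],[0,0,0]],[28,[0,40,0],[0,0,0]],[28,[0,44,0],[0,0,0]],[28,[0,47,0],[0,0,0]],[28,[0,48.5,0],[0,0,0]],[28,[0,49.5,0],[0,0,0]],[28,[0,50,0],[0,0,0]],[28,[0,50,0],[0,0,0]],[28,[0,50,0],[0,0,0]]]'

```text
time_s: 14.65
eef_pos: [596.1, 95.6, 215.8]
ee_rot: [0.0, -0.002, 1.0, 0.0]
force: [0.1, -0.6, 0.1]
grip_width: 0.325
grip_force: 0.4
```

```bash
cat > m2.py <<'E'
from m import *
def meas(n):
    z=load(n);w=cloud(z);p=z["p"].astype(int)
    g=(p.max(-1)-p.min(-1)<28)
    for lo,hi in((638,655),(655,670),(670,682),(685,712)):
        k=w[g&(w[...,2]>192)&(w[...,2]<222)&(w[...,0]>lo)&(w[...,0]<hi)&(abs(w[...,1]-94)<16)]
        if len(k)>3: print(n,"ptr",lo,len(k),"min %.1f med %.1f max %.1f"%(k[:,1].min(),np.median(k[:,1]),k[:,1].max()))
    wood=(p[...,2]>p[...,0]+30)&(p[...,2]>p[...,1])
    for lo,hi,h in((250,268,15),(264,275,15),(214,232,16),(130,142,55)):
        k=w[wood&(w[...,2]>lo)&(w[...,2]<hi)&(abs(w[...,0]-597)<32)&(abs(w[...,1]-92)<h)]
        if len(k)>3: print(n,"z",lo,len(k),"y",np.percentile(k[:,1],[2,50,98]),"mid",np.percentile(k[:,1],[2,98]).mean())
E
python3 - <<'E'
from m2 import *
s=ctrl.sense();print(s["time_s"],s["eef_pos"],s["force"])
snap("scene","s6"); snap("wrist","w6"); meas("s6"); meas("w6")
E
```

```text
14.65 [596.1  95.6 215.8] [ 0.1 -0.6  0.1]
s6 ptr 655 18 min 89.3 med 93.7 max 97.6
s6 ptr 670 13 min 89.6 med 92.7 max 99.0
s6 ptr 685 130 min 85.4 med 91.6 max 102.5
s6 z 250 76 y [ 81.5  91.4 102.1] mid 91.79984517166899
s6 z 264 75 y [ 81.9  93.9 102.4] mid 92.1405256335301
s6 z 214 118 y [ 81.1  90.8 102.1] mid 91.61046963695537
s6 z 130 409 y [ 54.3  85.4 124.6] mid 89.47640177207589
w6 z 250 1992 y [ 81.3  92.2 102.9] mid 92.11652957627538
w6 z 264 4245 y [ 82.   92.5 102.6] mid 92.30058672583456
w6 z 214 2271 y [ 81.6  92.  102.5] mid 92.03104343046348
w6 z 130 3633 y [ 52.3 105.1 131.2] mid 91.7059282503343
```

Seen by the same camera, the hanger (91.8) is still about 1.8 mm short of the pointer (~93.7). I'll nudge it, then centre the fingers, open and withdraw.

Call:
apply_moves --targets '[[28,[0,0.5,0],[0,0,0]],[28,[0,1,0],[0,0,0]],[28,[0,1.5,0],[0,0,0]],[28,[0,1.8,0],[0,0,0]],[28,[0,1.8,0],[0,0,0]],[28,[0,1.8,0],[0,0,0]],[28,[0,0.5,0],[0,0,0]],[28,[0,-1,0],[0,0,0]],[28,[0,-1.2,0],[0,0,0]],[32,[0,-1.2,0],[0,0,0]],[38,[0,-1.2,0],[0,0,0]],[46,[0,-1.2,0],[0,0,0]],[60,[0,-1.2,0],[0,0,0]],[60,[0,-1.2,0],[0,0,0]],[60,[0,-1.2,20],[0,0,0]],[60,[0,-1.2,50],[0,0,0]],[60,[0,-1.2,90],[0,0,0]],[60,[0,-1.2,130],[0,0,0]],[60,[-50,-1.2,130],[0,0,0]],[60,[-100,-1.2,130],[0,0,0]]]'

```text
time_s: 16.75
eef_pos: [496.0, 94.3, 346.2]
ee_rot: [0.001, -0.002, 1.0, -0.0]
force: [-0.1, 0.7, 0.7]
grip_width: 0.702
grip_force: 0.0
```

Call:
apply_moves --targets '[[60,[-40,0,0],[0,0,0]],[60,[-80,0,0],[0,0,0]],[60,[-120,0,0],[0,0,0]],[60,[-150,40,20],[0,0,0]],[60,[-150,80,20],[0,0,0]],[60,[-150,120,20],[0,0,0]],[60,[-150,160,20],[0,0,0]],[60,[-150,200,20],[0,0,0]],[60,[-150,240,20],[0,0,0]],[60,[-150,240,20],[0,0,0]],[60,[-150,240,20],[0,0,0]],[60,[-150,240,20],[0,0,0]]]'

```text
time_s: 17.95
eef_pos: [346.2, 333.7, 366.0]
ee_rot: [0.0, -0.002, 1.0, -0.0]
force: [-0.1, -0.2, 0.0]
grip_width: 0.701
grip_force: 0.0
```

Run:
```python
from m2 import *
s=ctrl.sense();print(s["time_s"],s["eef_pos"],s["force"])
a,_,_=snap("scene","s7"); b,_,_=snap("top","t7"); meas("s7"); meas("t7")
for n in("s7","t7"):
    z=load(n);w=cloud(z);p=z["p"]
    for nm,sg in(("leg",1),("head",-1)):
        m=(w[...,2]>228)&(w[...,2]<290)&(abs(w[...,0]-597)<40)&(sg*w[...,1]>200)&(sg*w[...,1]<320)&~(p.max(-1)<90); print(n,nm,np.percentile(w[m],[3,50,97],axis=0)[:,1],m.sum())
cv2.imwrite("pics/c7.png",np.hstack([cv2.resize(a[120:320,290:490],(400,400),interpolation=2),cv2.resize(b[60:260,170:370],(400,400),interpolation=2)]))
```

```text
17.95 [346.2 333.7 366. ] [-0.1 -0.2  0. ]
s7 ptr 655 20 min 89.4 med 93.8 max 97.6
s7 ptr 670 13 min 90.3 med 92.8 max 99.2
s7 ptr 685 128 min 84.5 med 91.7 max 102.1
s7 z 250 106 y [ 82.7  89.9 104.1] mid 93.39315584425395
s7 z 264 101 y [ 83.1  92.8 104.2] mid 93.62339133409088
s7 z 214 147 y [ 82.5  88.9 103.9] mid 93.22010889974803
s7 z 130 406 y [ 57.5  86.8 125.8] mid 91.66555846497678
t7 ptr 638 17 min 92.6 med 94.3 max 96.4
t7 ptr 655 46 min 88.7 med 93.9 max 99.0
t7 ptr 670 49 min 87.4 med 94.3 max 101.9
t7 ptr 685 101 min 85.7 med 92.9 max 103.0
t7 z 250 76 y [ 82.7  89.7 103.6] mid 93.19295337181802
t7 z 264 233 y [ 83.3  93.1 103.8] mid 93.51006899151557
t7 z 214 182 y [ 82.7  90.6 103.6] mid 93.17916143989662
t7 z 130 491 y [ 54.3  80.5 132.4] mid 93.33434575538374
s7 leg [245.9 252.6 266.5] 286
s7 head [-274.1 -262.7 -253.4] 313
t7 leg [245.8 251.9 266. ] 467
t7 head [-273.3 -258.  -253.2] 486
```

View pics/c7.png

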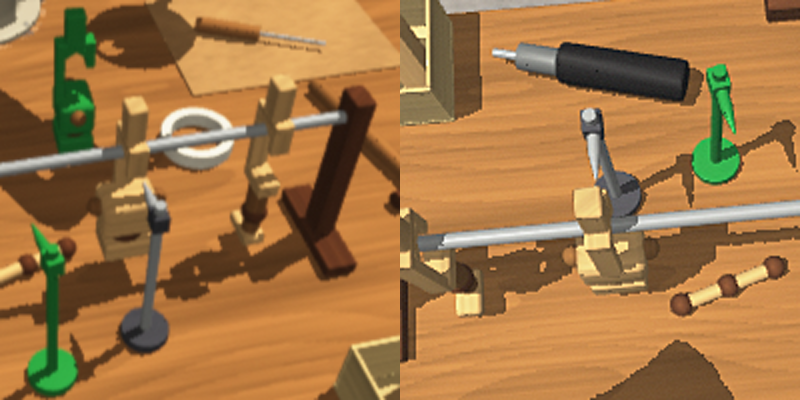

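The torso hangs upright with the pointer aiming at its hanger: the hanger's middle is at y ≈ 93.4 and the pointer at ≈ 93.9. The leg and head haven't moved, and the arm is clear.

```bash
python3 -c "
from m2 import *
snap('top','t8'); meas('t8')
print(ctrl.finish_job())"
```

```text
t8 ptr 638 17 min 92.5 med 94.4 max 96.5
t8 ptr 655 48 min 88.8 med 93.9 max 99.0
t8 ptr 670 47 min 86.4 med 94.3 max 101.2
t8 ptr 685 99 min 85.8 med 92.9 max 103.2
t8 z 250 81 y [ 82.8  89.8 104. ] mid 93.37395813218355
t8 z 264 230 y [ 83.3  93.2 103.8] mid 93.52292493693898
t8 z 214 179 y [ 82.8  90.6 103.6] mid 93.1909215722668
t8 z 130 503 y [ 54.1  80.5 134. ] mid 94.04853081851438
the job is handed in; nothing more can be done
None
```

The torso was hooked on the rail about 94 mm from the pointer, let go, then slid along until its hanger's middle was within about 1 mm of the pointer's aim; it hangs still, the head and leg are unmoved, and the job is handed in.

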